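# Load the incoming-part test jigs

## Robot

A 6-joint arm with a two-finger parallel gripper is mounted at the origin on the work surface. World frame = base frame: x ahead of the robot, y to its left, z up, the work surface at z = 0. Lengths are in m, angles in rad, forces in N, time in s.
With the tool pointing down it reaches from about 0.375 to 0.9 m from the base axis. Payload 3.1 kg.
Tool frame: the origin (TCP) lies where the fingers leave the gripper's body, on its centre line; the fingertips stand 73 mm ahead of it and the grasp point (between the pads) lies 54 mm ahead of it; z points along the fingers, y is the line along which they close (so a half turn about z gives the same grasp; the last joint's range is limited). The gripper opens to 85 mm and grips with 20 to 120 N. Pads are 22 mm wide; open, the fingers measure 114 mm over their backs; the gripper's body (76 mm by 85 mm) begins 54 mm behind the grasp point. The pads swing forward as they close: fully open they stand 13 mm farther back than shut.
Start: joints at [-1.385, 0.527, 1.433, -0, 1.181, -0.178], TCP at [0.223, -0.584, 0.304] pointing down, gripper open.
Joint ranges: [-3.08, 3.08], [-0.75, 2.2], [0.22, 2.44], [-1.43, 4.57], [0, 2.65], [-2.85, 2.85]. Speed limits (rad/s): [2.79, 2.79, 3.14, 3.14, 3.14, 3.14].

## Interface

Orientations are given as a unit quaternion [x, y, z, w].
In Python, from station import manip gives the robot as it stands.
- The arm moves only by the shell command python3 -m crank 'ROWS' [FORCE]. ROWS is JSON, a list of rows, each an object with "dp": the shift along the tool's x, y, z normalised to -1 to 1, where 1 is 50 cm, a list of three; "delta_rot": the turn, a rotation vector about the tool's x, y, z normalised to -1 to 1, where 1 is 2 pi rad, a list of three; "fingers": the opening, from -1 (shut) to 1 (fully open). A call has 1 to 12 rows; each row shifts and turns the commanded pose from where the row before left it, along the tool's axes as they then stand; what a row does not reach is not made up. A row lasts 1/12 s, in which the tool goes at most 41.7 mm and 7.16 degrees, less where a joint would pass 70% of its speed; a pose out of reach is approached as far as the arm can. A call with a number of a shift or a turn outside -1 to 1 is refused whole. A call with a gripper value outside its range is refused whole. The fingers move at their own pace and stop on an object; FORCE is the grip in N (left out, the last holds). Time passes only in rows, so rows that do not move let the fingers close. It gives the time, the measured TCP pose, the force, the opening and the grip force at its end, in the units of the state.
- manip.sense(): the state, without advancing time (a new reading comes with each control period).
- manip.snapshot(name): name is "scene" or "side" or "wrist"; returns (picture, depth): 400x640x3 uint8, red, green, blue; 400x640 float32, m along the optical axis (not along the pixel's ray), 0 where there is no reading.
- manip.camera_model(name): a dict with "fx", "fy", "cx", "cy" (pixels), "origin" and "attitude" of the camera in the world. Camera axes: x right, y up, looking along -z (the intrinsics and any distortion apply to the point x, -y, -z); pixel columns grow to the right and rows downward; lengths in m; the calibration is good to about 2 mm. A picture is of the moment at which its call begins: read the wrist's pose just before it. camera_model takes no time and is no camera call; for the wrist camera it gives the pose at the moment of the call.
- manip.sign_off(): hands the job in; it is judged then, once.
The state is a dict: "t": time; "q": joint angles; "qd": joint speeds; "tau": joint torques, N m; "tcp_pos": TCP position; "tool_rot": TCP orientation; "force": force on the tool from outside, world axes, zero at the start; "ft_torque": the same for the moment, N m; "finger_gap": opening from 0.0 (shut) to 1.0 (fully open); "gripper_force": force on a finger pad.
Only numpy, scipy, OpenCV 4.12 (cv2) and the standard library are available. Lean on these libraries where they do the work, as an engineer would, in place of code of your own. Each camera call takes 0.05 s, during which the arm holds its last target. There are 200 camera calls.

## Task

Load the test jigs for the next check: put the speaker, the fan, the motor and the control knob each into the jig whose orange recess has its shape and size, lying flat on the recess floor, the same way up as they are now. Set them down rather than dropping them, and leave the dish of screws where it stands.

Things in the scene. Friction and masses are not known exactly. Their poses are not given: they have to be found in the camera images.
- speaker: Small loudspeaker driver lying face down, 38 mm high: round dark flange 66 mm across and 4 mm thick below, a basket narrowing upward, on top the dark round magnet, 36 mm across, from 19.5 to 36.5 mm height, with a 33 mm steel back plate. Grip it by the magnet. Origin: centre of the underside, z up. About 0.16 kg.
- fan: Square cooling fan lying flat, black frame 60 x 60 mm and 25 mm high with grey blades in a round opening. Origin: centre of the underside, z up, x and y across its sides. About 0.07 kg.
- motor: Square stepper motor standing on its back, 42 x 42 mm and 34 mm high, black with aluminium end caps; on its top a boss 22 mm across and 2 mm high and a 5 mm steel shaft that ends 54 mm above the underside. Origin: centre of the underside, z up, x and y across its sides. About 0.22 kg.
- dial: Round aluminium control knob with ridged side and a red mark on top, 44 mm across and 26 mm high, lying flat. Origin: centre of the underside, z up. About 0.08 kg.
- jig_speaker: Fixed test jig: an orange nest block 96 x 96 mm, 12 mm high, with a large round recess (78 mm across), 8 mm deep (grey floor 4 mm above the bench), 6 mm wider than the speaker's flange on every side. Beside it on +x a green circuit board, 92 mm wide, 50 to 84 mm from the origin, 12.5 mm high. Origin: below the recess's centre, on the bench, z up.
- jig_fan: Fixed test jig: an orange nest block 96 x 96 mm, 12 mm high, with a large square recess (72 x 72 mm), 8 mm deep (grey floor 4 mm above the bench), 6 mm wider than the fan on every side. Beside it on +x a green circuit board, 92 mm wide, 50 to 84 mm from the origin, 12.5 mm high. Origin: below the recess's centre, on the bench, z up, x and y along its sides.
- jig_motor: Fixed test jig: an orange nest block 96 x 96 mm, 12 mm high, with a small square recess (54 x 54 mm), 8 mm deep (grey floor 4 mm above the bench), 6 mm wider than the motor on every side. Beside it on +x a green circuit board, 92 mm wide, 50 to 84 mm from the origin, 12.5 mm high. Origin: below the recess's centre, on the bench, z up, x and y along its sides.
- jig_knob: Fixed test jig: an orange nest block 96 x 96 mm, 12 mm high, with a small round recess (56 mm across), 8 mm deep (grey floor 4 mm above the bench), 6 mm wider than the knob on every side. Beside it on +x a green circuit board, 92 mm wide, 50 to 84 mm from the origin, 12.5 mm high. Origin: below the recess's centre, on the bench, z up.
- screw_dish: Round steel dish of small screws, 72 mm across and 24 mm high, loose on the bench among the parts. Not to be moved. Origin: centre of the underside, z up.
Things that resemble listed ones, but are neither listed nor needed, are in the scene too. What is shaped like the speaker but pink is not meant.

How it is judged:
By the outcome, as a careful person would: the job done as asked, in the order asked, and still so for the second after the job is handed in, with the robot touching nothing.
It also fails if it takes over 109 s, if anything falls off the work surface, if the arm or the gripper's body presses on something with over 40 N, if the wrist force passes 120 N, or if a joint passes its speed limit or range.

## Working session

There is one attempt and no reset: what is moved stays moved. The work goes in short steps, Python scripts to look and compute and a shell command to move; the robot and the scene stay as the last step left them, time stands still between calls to the robot, and variables do not carry over. Pictures are saved under pics/ and viewed, at most 14 in all, crops included, and the job is handed in when it is done.

```bash
mkdir -p pics; ls; python3 - <<'E'
from station import manip
import cv2,numpy as np
for n in("scene","side"):
    p,d=manip.snapshot(n); np.savez(n+".npz",p=p,d=d); cv2.imwrite(f"pics/{n}0.png",p[:,:,::-1])
    m=manip.camera_model(n); print(n,m)
s=manip.sense(); print(s['t'],s['tcp_pos'],s['tool_rot'])
E
```

```text
pics
scene {'fx': 488.7733340963875, 'fy': 488.7733340963875, 'cx': 312.1089020580422, 'cy': 194.43453228861657, 'origin': array([ 1.49746306, -0.14322684,  0.71011578]), 'attitude': array([0.36409579, 0.31074594, 0.58778706, 0.65220978])}
side {'fx': 379.8261109915588, 'fy': 379.8261109915588, 'cx': 320.02834128849105, 'cy': 204.38212653520253, 'origin': array([0.14826571, 0.64296868, 0.908625  ]), 'attitude': array([-0.08982154,  0.3388982 ,  0.91050893, -0.21921128])}
0.1 [ 0.22291178 -0.5833689   0.30301832] [ 9.83410734e-01  1.81390176e-01 -7.14104847e-06 -9.65539961e-04]
```

View pics/scene0.png

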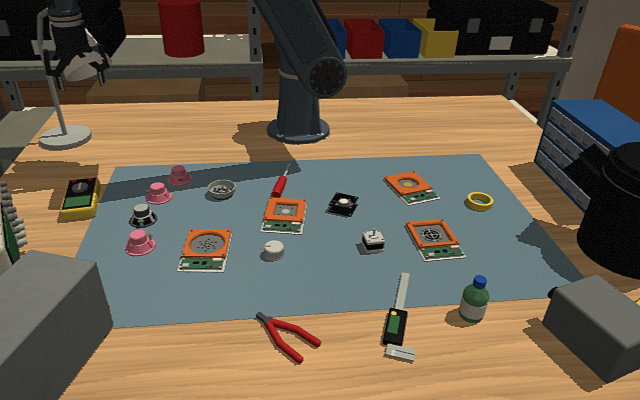

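View pics/side0.png

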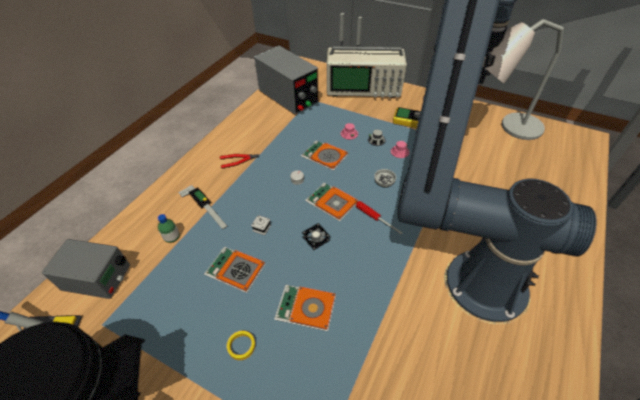

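The scene view shows these jigs: large round (207,245) for the speaker, small square (285,213) for the motor, small round (412,187) for the knob, large square (434,237) for the fan. The parts are the fan (344,204), motor (373,240), knob (273,250) and dish (221,188). The speaker-shaped candidates are black/steel (143,213) and pink (140,241), (159,191), (179,174); the black one fits the description.

```bash
cat > h.py <<'E'
import numpy as np,cv2
from scipy.spatial.transform import Rotation as R
def cloud(p,d,m):
    v,u=np.mgrid[:d.shape[0],:d.shape[1]]
    c=np.stack([(u-m['cx'])/m['fx']*d,-(v-m['cy'])/m['fy']*d,-d],-1)
    w=R.from_quat(m['attitude']).apply(c.reshape(-1,3))+m['origin']
    return w.reshape(d.shape+(3,))
def ortho(p,d,m,x0,x1,y0,y1,res):
    "top view: image rows = x from x1 down to x0, columns = y from y1 (left) to y0; returns colour, height"
    w=cloud(p,d,m); ok=(d>0)&(w[...,2]<.09)&(w[...,2]>-.02)
    W=w[ok];C=p[ok];o=np.argsort(W[:,2]);W=W[o];C=C[o]
    r=((x1-W[:,0])/res).astype(int);c=((y1-W[:,1])/res).astype(int)
    h,wd=int((x1-x0)/res),int((y1-y0)/res)
    k=(r>=0)&(r<h)&(c>=0)&(c<wd)&(W[:,0]<x1)&(W[:,1]<y1)
    I=np.zeros((h,wd,3),np.uint8);H=np.full((h,wd),np.nan)
    I[r[k],c[k]]=C[k];H[r[k],c[k]]=W[k,2]
    return I,H
E
python3 - <<'E'
from h import *
from station import manip
names=dict(jsp=(207,245),jmo=(285,213),jkn=(412,187),jfa=(434,237),spk=(143,213),fan=(344,204),mot=(373,240),knob=(273,250),dish=(221,188))
z=np.load('scene.npz');p,d=z['p'],z['d'];w=cloud(p,d,manip.camera_model('scene'))
for n,(u,v) in names.items():
    q=w[v-15:v+16,u-25:u+26].reshape(-1,3);  c=w[v,u]
    k=(q[:,2]>.006)&(np.hypot(*(q[:,:2]-c[:2]).T)<.065)
    print(n,c.round(3),'blob mid',((q[k].max(0)+q[k].min(0))/2).round(3),'ext',np.ptp(q[k],0).round(3),'ztop',np.percentile(q[k,2],98).round(3))
c=cv2.resize(p[160:270,100:300],(800,440),interpolation=cv2.INTER_CUBIC);cv2.imwrite('pics/crop1.png',c[:,:,::-1])
E
```

```text
jsp [ 0.603 -0.264  0.004] blob mid [ 0.608 -0.264  0.01 ] ext [0.113 0.103 0.009] ztop 0.014
jmo [ 0.492 -0.078  0.005] blob mid [ 0.494 -0.078  0.011] ext [0.124 0.107 0.009] ztop 0.014
jkn [0.396 0.279 0.004] blob mid [0.395 0.273 0.011] ext [0.129 0.111 0.009] ztop 0.014
jfa [0.622 0.265 0.006] blob mid [0.625 0.263 0.01 ] ext [0.117 0.1   0.009] ztop 0.014
spk [ 0.5   -0.419  0.03 ] blob mid [ 0.495 -0.422  0.024] ext [0.051 0.057 0.036] ztop 0.04
fan [0.489 0.071 0.021] blob mid [0.476 0.073 0.017] ext [0.079 0.08  0.021] ztop 0.026
mot [0.656 0.108 0.034] blob mid [0.641 0.112 0.03 ] ext [0.045 0.044 0.049] ztop 0.046
knob [ 0.662 -0.116  0.027] blob mid [ 0.647 -0.114  0.018] ext [0.045 0.042 0.023] ztop 0.028
dish [ 0.367 -0.241  0.008] blob mid [ 0.384 -0.238  0.016] ext [0.076 0.07  0.021] ztop 0.025
```

View pics/crop1.png

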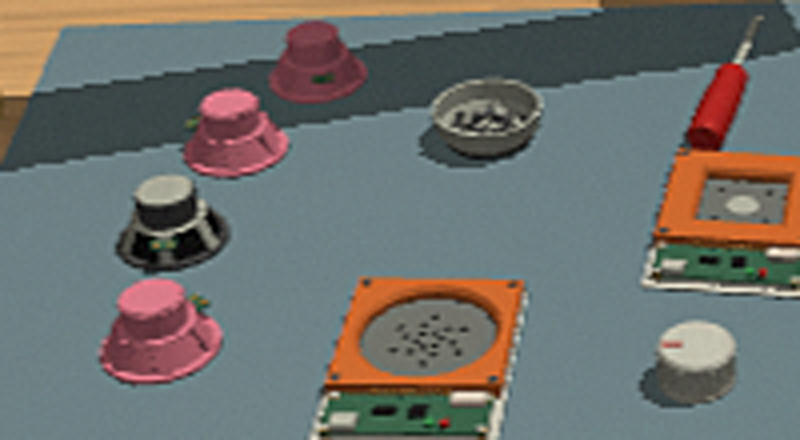

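The enlarged crop confirms the black basket with a dark magnet and steel back plate at scene (143,213); it's the only speaker that isn't pink. Next I'll write a planner helper and check the wrist camera mount.

```bash
cat >> h.py <<'E'
def state():
    from station import manip
    s=manip.sense(); r=R.from_quat(s['tool_rot']); X=r.apply([1,0,0])
    return s,np.array(s['tcp_pos']),np.degrees(np.arctan2(X[1],X[0])),r
def plan(x,y,z,yaw=None,p=None,y0=None):
    "turn first (n rows of drot z), then dp in the turned tool's axes, dp units; pointing straight down assumed"
    s,P,Y,r=state(); p=P if p is None else p; y0=Y if y0 is None else y0
    yaw=y0 if yaw is None else yaw
    t=-(yaw-y0)/360; n=int(np.ceil(abs(t)/.0198))
    a=np.radians(yaw);dw=np.array([x,y,z])-p
    d=np.array([dw[0]*np.cos(a)+dw[1]*np.sin(a),dw[0]*np.sin(a)-dw[1]*np.cos(a),-dw[2]])/.5
    m=int(np.ceil(np.linalg.norm(d)/.08))
    print(f"yaw {y0:.1f}->{yaw:.1f}: total rotz {t:.4f} in {n} rows of {t/max(n,1):.4f}; dp total {d.round(4)} in {m} rows of {(d/max(m,1)).round(4)}")
def look(f):
    from station import manip
    m=manip.camera_model('wrist');p,d=manip.snapshot('wrist');np.savez(f+'.npz',p=p,d=d,**m)
    cv2.imwrite(f'pics/{f}.png',p[:,:,::-1]);return p,d,m
E
python3 - <<'E'
from h import *
from station import manip
s,P,Y,r=state();m=manip.camera_model('wrist')
print(P,Y,'cam in tool',r.inv().apply(m['origin']-P), 'view dir',r.inv().apply(R.from_quat(m['attitude']).apply([0,0,-1])),m['fx'],m['cx'],m['cy'], 'up',r.inv().apply(R.from_quat(m['attitude']).apply([0,1,0])))
plan(.50,-.42,.30)
plan(.50,-.34,.32)
E
```

```text
[ 0.22291178 -0.5833689   0.30301832] 20.901479744415028 cam in tool [ 0.06921209  0.00020801 -0.06974809] view dir [-2.69115525e-01 -3.58323916e-04  9.63107837e-01] 313.10855934088016 322.77524601119745 198.31745553492263 up [ 9.63107875e-01 -3.45712827e-04  2.69115407e-01]
yaw 20.9->20.9: total rotz -0.0000 in 0 rows of -0.0000; dp total [ 0.6343 -0.1075  0.006 ] in 9 rows of [ 0.0705 -0.0119  0.0007]
yaw 20.9->20.9: total rotz -0.0000 in 0 rows of -0.0000; dp total [ 0.6914 -0.257  -0.034 ] in 10 rows of [ 0.0691 -0.0257 -0.0034]
```

```bash
python3 -m crank '[{"dp":[0.0691,-0.0257,-0.0034],"delta_rot":[0,0,0],"fingers":1},{"dp":[0.0691,-0.0257,-0.0034],"delta_rot":[0,0,0],"fingers":1},{"dp":[0.0691,-0.0257,-0.0034],"delta_rot":[0,0,0],"fingers":1},{"dp":[0.0691,-0.0257,-0.0034],"delta_rot":[0,0,0],"fingers":1},{"dp":[0.0691,-0.0257,-0.0034],"delta_rot":[0,0,0],"fingers":1},{"dp":[0.0691,-0.0257,-0.0034],"delta_rot":[0,0,0],"fingers":1},{"dp":[0.0691,-0.0257,-0.0034],"delta_rot":[0,0,0],"fingers":1},{"dp":[0.0691,-0.0257,-0.0034],"delta_rot":[0,0,0],"fingers":1},{"dp":[0.0691,-0.0257,-0.0034],"delta_rot":[0,0,0],"fingers":1},{"dp":[0.0691,-0.0257,-0.0034],"delta_rot":[0,0,0],"fingers":1},{"dp":[0,0,0],"delta_rot":[0,0,0],"fingers":0.3},{"dp":[0,0,0],"delta_rot":[0,0,0],"fingers":0.3}]'
python3 - <<'E'
from h import *
s,P,Y,r=state();p,d,m=look('w1'); print(P,Y,s['finger_gap'])
E
```

```text
t: 1.1
tcp_pos: [0.5011, -0.3387, 0.3205]
tool_rot: [0.983, 0.183, -0.0, -0.0]
force: [-0.1, -0.7, 1.1]
finger_gap: 0.747
gripper_force: 0.0
[ 0.50110412 -0.33867712  0.32053563] 21.14201286758626 0.747021241287896
```

View pics/w1.png

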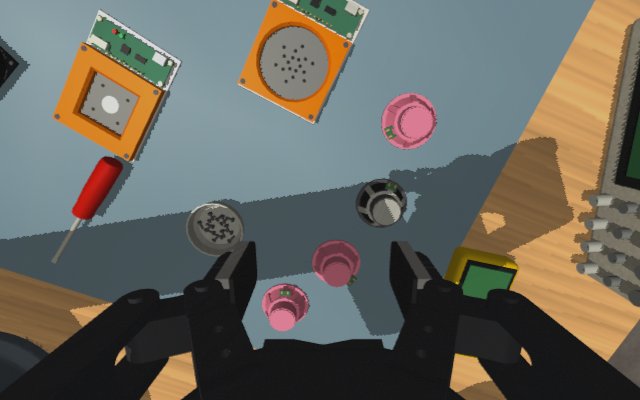

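The wrist view shows the speaker at (382,203), its jig recess at (294,62), the motor jig at (108,103) and the dish at (215,228). The nearest pinks are at (336,262) and (408,121).

```bash
cat >> h.py <<'E'
def load(f):
    z=np.load(f+'.npz');return z['p'],z['d'],{k:z[k] for k in ('fx','fy','cx','cy','origin','attitude')}
def jigs(p,d,m):
    w=cloud(p,d,m);hsv=cv2.cvtColor(p,cv2.COLOR_RGB2HSV)
    o=((hsv[...,0]>7)&(hsv[...,0]<17)&(hsv[...,1]>190)&(hsv[...,2]>90)&(d>0)&(w[...,2]>.007)&(w[...,2]<.025)).astype(np.uint8)
    n,L,S,C=cv2.connectedComponentsWithStats(o)
    for i in range(1,n):
        if S[i,4]<1200: continue
        q=w[L==i]; (c,sz,a)=cv2.minAreaRect((q[:,:2]*1000).astype(np.float32))
        print('jig px',C[i].round(),'mean z',q[:,2].mean().round(4),'centre mm',np.round(c,1),'size',np.round(sz,1),'ang',round(a,1))
def part(p,d,m,xy,rad,zlo,zhi):
    w=cloud(p,d,m);k=(d>0)&(np.hypot(w[...,0]-xy[0],w[...,1]-xy[1])<rad)&(w[...,2]>zlo)&(w[...,2]<zhi)
    q=(w[k]*1000).astype(np.float32);print('n',len(q),'z med',np.median(q[:,2]),'mean',q[:,:2].mean(0),'circ',np.round(np.hstack(cv2.minEnclosingCircle(q[:,:2])),1),'rect',cv2.minAreaRect(q[:,:2]))
E
python3 - <<'E'
from h import *
a=load('w1');jigs(*a)
for xy in [(.493,-.42)]:
    part(*a,xy,.045,.034,.05); part(*a,xy,.045,.03,.05); part(*a,xy,.05,.002,.05)
w=cloud(*a)
for n,(u,v) in dict(p1=(336,262),p2=(410,121),dish=(215,228),bench=(300,160),top=(386,210)).items(): print(n,w[v,u].round(4))
E
```

```text
jig px [293.  58.] mean z 0.0115 centre mm [ 602.2 -264.1] size [95. 95.] ang 84.0
jig px [102. 102.] mean z 0.0116 centre mm [482.  -76.9] size [96.4 95.7] ang 78.7Traceback (most recent call last):
  File "<stdin>", line 4, in <module>
  File "h.py", line 47, in part
    q=(w[k]*1000).astype(np.float32);print('n',len(q),'z med',np.median(q[:,2]),'mean',q[:,:2].mean(0),'circ',np.round(np.hstack(cv2.minEnclosingCircle(q[:,:2])),1),'rect',cv2.minAreaRect(q[:,:2]))
                                                                                                                                 ~~~~~~~~~~~~~~~~~~~~~~^^^^^^^^^
cv2.error: OpenCV(4.12.0) /io/opencv/modules/imgproc/src/shapedescr.cpp:201: error: (-215:Assertion failed) count >= 0 && (depth == CV_32F || depth == CV_32S) in function 'minEnclosingCircle'
```

```bash
cat >> h.py <<'E'
def ray(m,u,v,z):
    D=R.from_quat(m['attitude']).apply([(u-m['cx'])/m['fx'],-(v-m['cy'])/m['fy'],-1]);o=np.array(m['origin']);return o+D*(z-o[2])/D[2]
E
python3 - <<'E'
from h import *
p,d,m=load('w1');w=cloud(p,d,m)
for n,(u,v,z) in dict(top=(387,209,.038),p1=(336,272,.038),p2=(415,124,.038),dish=(215,226,.024)).items(): print(n,w[v,u].round(4),ray(m,u,v,z).round(4))
print(w[195:225:5,375:400:5,2].round(3))
c=cv2.resize(p[160:250,330:440],(770,630)[:2],interpolation=cv2.INTER_CUBIC)[:600];cv2.imwrite('pics/c2.png',c[:,:,::-1])
E
```

```text
top [ 0.4888 -0.4246  0.0377] [ 0.4888 -0.4246  0.038 ]
p1 [ 0.3905 -0.3991  0.0382] [ 0.3904 -0.3992  0.038 ]
p2 [ 0.589  -0.4131  0.0371] [ 0.589  -0.4129  0.038 ]
dish [ 0.379  -0.2344  0.0051] [ 0.3881 -0.2383  0.024 ]
[[0.019 0.022 0.026 0.02  0.02 ]
 [0.03  0.037 0.038 0.038 0.036]
 [0.037 0.038 0.037 0.038 0.037]
 [0.04  0.038 0.037 0.04  0.037]
 [0.038 0.038 0.038 0.038 0.039]
 [0.037 0.038 0.039 0.038 0.038]]
```

View pics/c2.png

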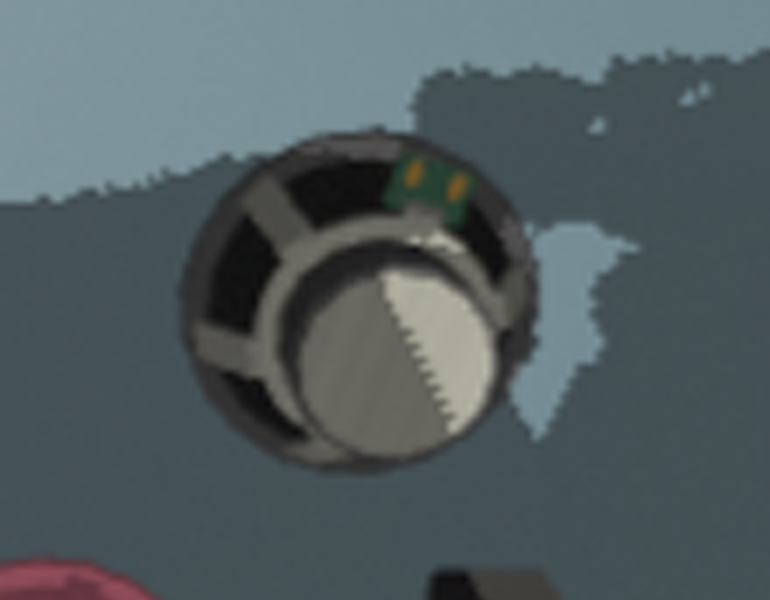

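```bash
sed -i "s/q=(w\[k\]\*1000).astype(np.float32);print/q=(w[k]*1000).astype(np.float32);q2=np.ascontiguousarray(q[:,:2]);print/; s/minEnclosingCircle(q\[:,:2\])/minEnclosingCircle(q2)/; s/minAreaRect(q\[:,:2\])/minAreaRect(q2)/" h.py
cat >> h.py <<'E'
def tips(p,d,m):
    s,P,Y,r=state();w=cloud(p,d,m);t=r.inv().apply((w-P).reshape(-1,3)).reshape(w.shape)
    k=(d>0)&(d<.22)&(abs(t[...,0])<.02)&(t[...,2]<.09)&(t[...,2]>.03);
    for sg in(-1,1):
        q=t[k&(t[...,1]*sg>0)]; 
        if len(q): print('gap',round(s['finger_gap'],3),'side',sg,'tool z max',np.percentile(q[:,2],[90,98,99.5]).round(4),'y inner',np.percentile(abs(q[:,1]),[1,3]).round(4),'x',np.percentile(q[:,0],[2,98]).round(3))
E
python3 -m crank '[{"dp":[0,0,0],"delta_rot":[0,0,0],"fingers":-0.1},{"dp":[0,0,0],"delta_rot":[0,0,0],"fingers":-0.1},{"dp":[0,0,0],"delta_rot":[0,0,0],"fingers":-0.1},{"dp":[0,0,0],"delta_rot":[0,0,0],"fingers":-0.1}]'
python3 - <<'E'
from h import *
tips(*look('w2'))
p,d,m=load('w1');print(ray(m,386.7,211.7,.038),ray(m,381.4,202.9,.004));part(p,d,m,(.489,-.424),.04,.034,.05)
E
python3 -m crank '[{"dp":[0,0,0],"delta_rot":[0,0,0],"fingers":0.41},{"dp":[0,0,0],"delta_rot":[0,0,0],"fingers":0.41},{"dp":[0,0,0],"delta_rot":[0,0,0],"fingers":0.41},{"dp":[0,0,0],"delta_rot":[0,0,0],"fingers":0.41}]'
python3 - <<'E'
from h import *
tips(*look('w3'))
plan(.4885,-.4245,.15,p=[.5,-.34,.32])
plan(.4885,-.4245,.15)
E
```

```text
t: 1.48
tcp_pos: [0.4991, -0.3415, 0.3208]
tool_rot: [0.984, 0.18, -0.0, -0.0]
force: [-0.2, -0.3, -0.9]
finger_gap: 0.453
gripper_force: 0.0
gap 0.449 side -1 tool z max [0.0626 0.0679 0.0701] y inner [0.0189 0.019 ] x [-0.009  0.012]
gap 0.449 side 1 tool z max [0.0627 0.0682 0.0701] y inner [0.0192 0.0192] x [-0.009  0.012]
[ 0.48564736 -0.42561834  0.038     ] [ 0.48630754 -0.42514025  0.004     ]
n 673 z med 37.578728 mean [ 485.59457 -424.1299 ] circ [ 484.8 -425.1   18.1] rect ((485.12103271484375, -424.6139831542969), (34.619178771972656, 34.92158508300781), 78.0938720703125)
t: 1.87
tcp_pos: [0.4999, -0.3406, 0.3209]
tool_rot: [0.983, 0.181, 0.0, 0.0]
force: [-0.5, -0.5, 0.1]
finger_gap: 0.71
gripper_force: 0.0
gap 0.712 side -1 tool z max [0.0597 0.065  0.067 ] y inner [0.0297 0.0298] x [-0.009  0.012]
gap 0.712 side 1 tool z max [0.0597 0.0651 0.067 ] y inner [0.0299 0.03  ] x [-0.009  0.012]
yaw 20.9->20.9: total rotz -0.0000 in 0 rows of -0.0000; dp total [-0.0818  0.1497  0.34  ] in 5 rows of [-0.0164  0.0299  0.068 ]
yaw 20.9->20.9: total rotz -0.0000 in 0 rows of -0.0000; dp total [-0.0812  0.1487  0.3418] in 5 rows of [-0.0162  0.0297  0.0684]
```

```bash
python3 - <<'E'
from h import *
for f in('w2','w3'):
    a=load(f);jigs(*a);part(*a,(.486,-.425),.03,.034,.05)
plan(.486,-.426,.12,20.9,p=[.5,-.3406,.321],y0=20.9)
E
```

```text
jig px [291.  56.] mean z 0.0115 centre mm [ 602.2 -264.1] size [95.1 94.6] ang 84.0
jig px [ 98. 101.] mean z 0.0116 centre mm [481.9 -76.7] size [97.  95.7] ang 78.9
n 669 z med 37.61876 mean [ 485.67413 -424.09946] circ [ 485.1 -424.8   17.9] rect ((485.389404296875, -424.6568603515625), (34.60316848754883, 34.598899841308594), 14.814070701599121)
jig px [292.  57.] mean z 0.0115 centre mm [ 602.2 -264.1] size [95.  94.5] ang 84.1
jig px [ 99. 102.] mean z 0.0116 centre mm [481.9 -76.9] size [96.8 95.7] ang 78.7
n 672 z med 37.581154 mean [ 485.6162  -424.16284] circ [ 485.1 -425.    17.9] rect ((485.35382080078125, -424.69781494140625), (34.64345169067383, 34.602962493896484), 21.02008819580078)
yaw 20.9->20.9: total rotz -0.0000 in 0 rows of -0.0000; dp total [-0.0871  0.1496  0.402 ] in 6 rows of [-0.0145  0.0249  0.067 ]
```

```bash
python3 -m crank '[{"dp":[-0.01455,0.02455,0.067],"delta_rot":[0,0,0],"fingers":0.25},{"dp":[-0.01455,0.02455,0.067],"delta_rot":[0,0,0],"fingers":0.25},{"dp":[-0.01455,0.02455,0.067],"delta_rot":[0,0,0],"fingers":0.25},{"dp":[-0.01455,0.02455,0.067],"delta_rot":[0,0,0],"fingers":0.25},{"dp":[-0.01455,0.02455,0.067],"delta_rot":[0,0,0],"fingers":0.25},{"dp":[-0.01455,0.02455,0.067],"delta_rot":[0,0,0],"fingers":0.25},{"dp":[0,0,0.0183],"delta_rot":[0,0,0],"fingers":0.25},{"dp":[0,0,0.0183],"delta_rot":[0,0,0],"fingers":0.25},{"dp":[0,0,0.0184],"delta_rot":[0,0,0],"fingers":0.25},{"dp":[0,0,0],"delta_rot":[0,0,0],"fingers":0.25},{"dp":[0,0,0],"delta_rot":[0,0,0],"fingers":0.25}]'
python3 - <<'E'
from h import *
look('w4')
E
```

```text
t: 2.83
tcp_pos: [0.4861, -0.4245, 0.0935]
tool_rot: [0.983, 0.182, 0.0, 0.001]
force: [-0.3, 0.1, 0.3]
finger_gap: 0.628
gripper_force: 0.0
```

View pics/w4.png

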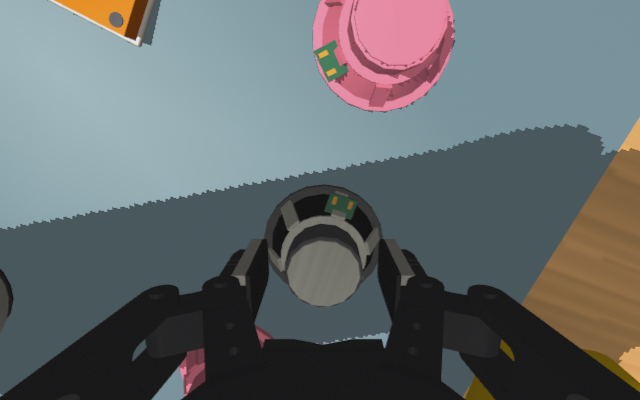

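The magnet at (323,270) sits centred between the pads, so I close and lift.

```bash
python3 -m crank '[{"dp":[0,0,0],"delta_rot":[0,0,0],"fingers":-0.4},{"dp":[0,0,0],"delta_rot":[0,0,0],"fingers":-0.4},{"dp":[0,0,0],"delta_rot":[0,0,0],"fingers":-0.4},{"dp":[0,0,0],"delta_rot":[0,0,0],"fingers":-0.4},{"dp":[0,0,0],"delta_rot":[0,0,0],"fingers":-0.4},{"dp":[0,0,0],"delta_rot":[0,0,0],"fingers":-0.4},{"dp":[0,0,-0.02],"delta_rot":[0,0,0],"fingers":-0.4},{"dp":[0,0,-0.06],"delta_rot":[0,0,0],"fingers":-0.4},{"dp":[0,0,-0.08],"delta_rot":[0,0,0],"fingers":-0.4},{"dp":[0,0,-0.04],"delta_rot":[0,0,0],"fingers":-0.4}]' 40
python3 - <<'E'
from h import *
plan(.6022,-.2641,.1925,20.9,p=[.4855,-.425,.1925],y0=20.9)
E
```

```text
t: 3.72
tcp_pos: [0.4862, -0.4258, 0.1965]
tool_rot: [0.983, 0.181, 0.001, 0.002]
force: [1.5, -1.4, -0.4]
finger_gap: 0.399
gripper_force: 40.2
yaw 20.9->20.9: total rotz -0.0000 in 0 rows of -0.0000; dp total [ 0.3328 -0.2174 -0.    ] in 5 rows of [ 0.0666 -0.0435 -0.    ]
```

```bash
python3 -m crank '[{"dp":[0.0666,-0.0435,0],"delta_rot":[0,0,0],"fingers":-0.4},{"dp":[0.0666,-0.0435,0],"delta_rot":[0,0,0],"fingers":-0.4},{"dp":[0.0666,-0.0435,0],"delta_rot":[0,0,0],"fingers":-0.4},{"dp":[0.0666,-0.0435,0],"delta_rot":[0,0,0],"fingers":-0.4},{"dp":[0.0664,-0.0434,0],"delta_rot":[0,0,0],"fingers":-0.4},{"dp":[0,0,0.06],"delta_rot":[0,0,0],"fingers":-0.4},{"dp":[0,0,0.06],"delta_rot":[0,0,0],"fingers":-0.4},{"dp":[0,0,0],"delta_rot":[0,0,0],"fingers":-0.4},{"dp":[0,0,0],"delta_rot":[0,0,0],"fingers":-0.4}]'
python3 - <<'E'
from h import *
for i in range(3):
    s,P,Y,r=state(); look('w5'); print(P.round(4),round(Y,1),np.round(s['force'],1))
E
```

```text
t: 4.47
tcp_pos: [0.6009, -0.263, 0.1311]
tool_rot: [0.983, 0.182, -0.002, -0.002]
force: [-0.0, 0.1, -1.4]
finger_gap: 0.398
gripper_force: 40.3
[ 0.6009 -0.263   0.1311] 20.9 [-0.   0.1 -1.4]
[ 0.6019 -0.2642  0.1328] 20.9 [ 0.6 -0.7 -1.5]
[ 0.6025 -0.265   0.1339] 20.9 [ 0.2  0.5 -0.7]
```

View pics/w5.png

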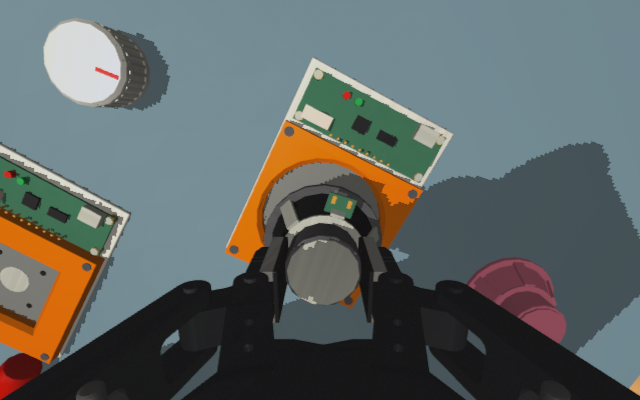

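The speaker is held level, with its magnet at (323,270) over the recess. I'll lower to about 3 mm above the floor, then descend slowly.

```bash
python3 -m crank '[{"dp":[0,0,0.03],"delta_rot":[0,0,0],"fingers":-0.4},{"dp":[0,0,0.03],"delta_rot":[0,0,0],"fingers":-0.4},{"dp":[0,0,0.006],"delta_rot":[0,0,0],"fingers":-0.4},{"dp":[0,0,0.002],"delta_rot":[0,0,0],"fingers":-0.4},{"dp":[0,0,0.002],"delta_rot":[0,0,0],"fingers":-0.4},{"dp":[0,0,0],"delta_rot":[0,0,0],"fingers":-0.4},{"dp":[0,0,0],"delta_rot":[0,0,0],"fingers":-0.4}]'
python3 -m crank '[{"dp":[0,0,0.001],"delta_rot":[0,0,0],"fingers":-0.4},{"dp":[0,0,0.001],"delta_rot":[0,0,0],"fingers":-0.4},{"dp":[0,0,0],"delta_rot":[0,0,0],"fingers":-0.4}]'
```

```text
t: 5.2
tcp_pos: [0.6026, -0.2645, 0.0986]
tool_rot: [0.983, 0.181, 0.001, 0.001]
force: [0.4, -0.2, -1.0]
finger_gap: 0.402
gripper_force: 40.3
t: 5.45
tcp_pos: [0.6026, -0.2644, 0.0984]
tool_rot: [0.983, 0.181, 0.001, 0.001]
force: [-2.2, 0.7, 6.3]
finger_gap: 0.403
gripper_force: 41.2
```

```bash
python3 -m crank '[{"dp":[0,0,0],"delta_rot":[0,0,0],"fingers":0.1},{"dp":[0,0,0],"delta_rot":[0,0,0],"fingers":0.25},{"dp":[0,0,0],"delta_rot":[0,0,0],"fingers":0.25},{"dp":[0,0,-0.02],"delta_rot":[0,0,0],"fingers":0.25},{"dp":[0,0,-0.06],"delta_rot":[0,0,0],"fingers":0.25},{"dp":[0,0,-0.08],"delta_rot":[0,0,0],"fingers":0.5},{"dp":[0,0,-0.08],"delta_rot":[0,0,0],"fingers":0.8},{"dp":[0,0,-0.08],"delta_rot":[0,0,0],"fingers":0.8}]'
python3 - <<'E'
from h import *
look('w6')
plan(.47,.13,.3365,0,p=[.6022,-.2641,.2565],y0=20.9)
E
```

```text
t: 6.12
tcp_pos: [0.6018, -0.2638, 0.2583]
tool_rot: [0.983, 0.181, -0.0, -0.0]
force: [1.0, -0.7, -0.0]
finger_gap: 0.903
gripper_force: 0.0
yaw 20.9->0.0: total rotz 0.0581 in 3 rows of 0.0194; dp total [-0.2644 -0.7882 -0.16  ] in 11 rows of [-0.024  -0.0717 -0.0145]
```

View pics/w6.png

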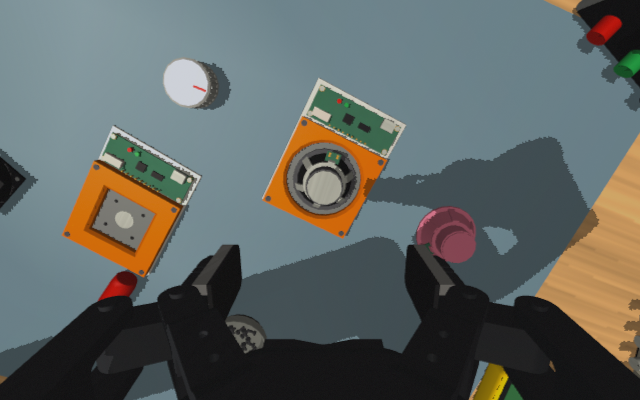

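The speaker lies centred in its large round recess (323,178). On to the area with the fan and motor.

```bash
python3 -m crank '[{"dp":[0,0,0],"delta_rot":[0,0,0.0194],"fingers":0.8},{"dp":[0,0,0],"delta_rot":[0,0,0.0194],"fingers":0.8},{"dp":[0,0,0],"delta_rot":[0,0,0.0193],"fingers":0.8}]'
python3 -m crank '[{"dp":[-0.024,-0.0717,-0.0145],"delta_rot":[0,0,0],"fingers":0.8},{"dp":[-0.024,-0.0717,-0.0145],"delta_rot":[0,0,0],"fingers":0.8},{"dp":[-0.024,-0.0717,-0.0145],"delta_rot":[0,0,0],"fingers":0.8},{"dp":[-0.024,-0.0717,-0.0145],"delta_rot":[0,0,0],"fingers":0.8},{"dp":[-0.024,-0.0717,-0.0145],"delta_rot":[0,0,0],"fingers":0.8},{"dp":[-0.024,-0.0717,-0.0145],"delta_rot":[0,0,0],"fingers":0.8},{"dp":[-0.024,-0.0717,-0.0145],"delta_rot":[0,0,0],"fingers":0.8},{"dp":[-0.024,-0.0717,-0.0145],"delta_rot":[0,0,0],"fingers":0.8},{"dp":[-0.024,-0.0717,-0.0145],"delta_rot":[0,0,0],"fingers":0.8},{"dp":[-0.024,-0.0717,-0.0145],"delta_rot":[0,0,0],"fingers":0.8},{"dp":[-0.0244,-0.0712,-0.015],"delta_rot":[0,0,0],"fingers":0.8},{"dp":[0,0,0],"delta_rot":[0,0,0],"fingers":0.8}]'
python3 - <<'E'
from h import *
s,P,Y,r=state(); a=look('w7'); print(P,Y)
jigs(*a)
part(*a,(.476,.073),.05,.018,.04)
part(*a,(.641,.112),.04,.028,.045)
part(*a,(.641,.112),.04,.044,.06)
part(*a,(.65,-.116),.04,.022,.04)
E
```

```text
t: 6.42
tcp_pos: [0.6021, -0.264, 0.2577]
tool_rot: [1.0, -0.003, 0.001, 0.0]
force: [-0.2, -0.1, -0.1]
finger_gap: 0.898
gripper_force: 0.0
t: 7.42
tcp_pos: [0.4673, 0.1353, 0.3381]
tool_rot: [1.0, 0.003, 0.0, -0.002]
force: [-0.3, -0.8, 0.5]
finger_gap: 0.899
gripper_force: 0.0
[0.46728672 0.13532641 0.33811992] 0.3399768169412771
jig px [213.  42.] mean z 0.0114 centre mm [608.8 263.5] size [95.2 95.3] ang 2.6
jig px [490. 155.] mean z 0.0116 centre mm [481.8 -76.1] size [97.4 95.2] ang 78.9
jig px [224. 223.] mean z 0.0117 centre mm [380.2 270.2] size [95.5 95.5] ang 14.4
n 1260 z med 24.17123 mean [475.6456    72.715096] circ [475.4  73.3  41.7] rect ((475.2087097167969, 72.98585510253906), (60.41300582885742, 60.13399124145508), 62.81910705566406)
n 1313 z med 34.000183 mean [633.19495  113.378555] circ [635.7 113.4  26.5] rect ((634.6842651367188, 113.0198745727539), (34.65696334838867, 42.536293029785156), 3.4614315032958984)
n 37 z med 53.34599 mean [637.97754 113.20432] circ [638.5 113.2   2.5] rect ((638.3622436523438, 113.13011169433594), (4.706564426422119, 4.286003589630127), 10.764801025390625)
n 1094 z med 25.534094 mean [ 639.88245  -111.561295] circ [ 644.3 -112.7   21.9] rect ((638.2919921875, -112.57623291015625), (43.5811882019043, 30.607948303222656), 89.72833251953125)
```

View pics/w7.png

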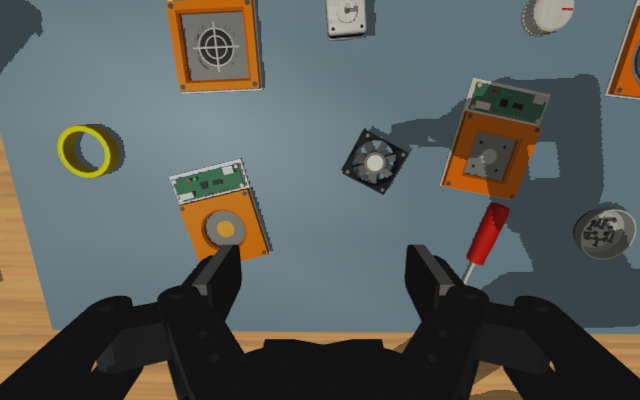

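The view shows the fan at (376,161), the fan jig at (213,42) (large square recess with a guard), the small round jig at (224,223), the motor at (347,15) and the knob at (549,15). The blob sizes match: fan 60.4x60.1 mm, jigs about 95 mm.

```bash
python3 - <<'E'
from h import *
print(state()[0]['q'])
plan(.4752,.073,.0785,-27.2,p=[.47,.13,.3365],y0=0)
plan(.6088,.2635,.1785,2.6,p=[.4752,.073,.1785],y0=-27.2)
E
python3 -m crank '[{"dp":[0,0,0],"delta_rot":[0,0,0.0189],"fingers":1},{"dp":[0,0,0],"delta_rot":[0,0,0.0189],"fingers":1},{"dp":[0,0,0],"delta_rot":[0,0,0.0189],"fingers":1},{"dp":[0,0,0],"delta_rot":[0,0,0.0189],"fingers":1}]'
```

```text
[4.64775451e-02 2.97235461e-01 1.72876962e+00 5.37367604e-04
 1.11375635e+00 1.61146234e+00]
yaw 0.0->-27.2: total rotz 0.0756 in 4 rows of 0.0189; dp total [0.0614 0.0966 0.516 ] in 7 rows of [0.0088 0.0138 0.0737]
yaw -27.2->2.6: total rotz -0.0828 in 5 rows of -0.0166; dp total [ 0.2842 -0.3685 -0.    ] in 6 rows of [ 0.0474 -0.0614 -0.    ]
t: 7.8
tcp_pos: [0.4704, 0.1291, 0.3364]
tool_rot: [0.971, -0.239, 0.0, 0.0]
force: [0.5, -0.0, 0.4]
finger_gap: 0.997
gripper_force: 0.0
```

```bash
python3 -m crank '[{"dp":[0.0102,0.0161,0.072],"delta_rot":[0,0,0],"fingers":1},{"dp":[0.0102,0.0161,0.072],"delta_rot":[0,0,0],"fingers":1},{"dp":[0.0102,0.0161,0.072],"delta_rot":[0,0,0],"fingers":1},{"dp":[0.0102,0.0161,0.072],"delta_rot":[0,0,0],"fingers":1},{"dp":[0.0102,0.0161,0.072],"delta_rot":[0,0,0],"fingers":1},{"dp":[0.0104,0.0161,0.056],"delta_rot":[0,0,0],"fingers":1},{"dp":[0,0,0],"delta_rot":[0,0,0],"fingers":1}]'
python3 - <<'E'
from h import *
look('w8')
E
```

```text
t: 8.38
tcp_pos: [0.4734, 0.0709, 0.1238]
tool_rot: [0.972, -0.237, -0.005, 0.001]
force: [-0.7, -1.0, 0.2]
finger_gap: 1.001
gripper_force: 0.0
```

View pics/w8.png

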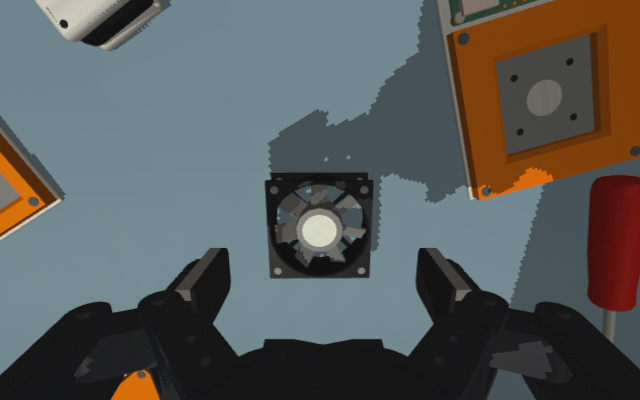

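The fan is square between the pads (320,230), so I descend, close and lift.

```bash
python3 -m crank '[{"dp":[0,0,0.05],"delta_rot":[0,0,0],"fingers":1},{"dp":[0,0,0.05],"delta_rot":[0,0,0],"fingers":1},{"dp":[0,0,0],"delta_rot":[0,0,0],"fingers":1},{"dp":[0,0,0],"delta_rot":[0,0,0],"fingers":0.2},{"dp":[0,0,0],"delta_rot":[0,0,0],"fingers":0.2},{"dp":[0,0,0],"delta_rot":[0,0,0],"fingers":0.2},{"dp":[0,0,0],"delta_rot":[0,0,0],"fingers":0.2},{"dp":[0,0,0],"delta_rot":[0,0,0],"fingers":0.2},{"dp":[0,0,0],"delta_rot":[0,0,0],"fingers":0.2}]' 40
python3 -m crank '[{"dp":[0,0,-0.02],"delta_rot":[0,0,0],"fingers":0.2},{"dp":[0,0,-0.06],"delta_rot":[0,0,0],"fingers":0.2},{"dp":[0,0,-0.06],"delta_rot":[0,0,0],"fingers":0.2},{"dp":[0,0,-0.06],"delta_rot":[0,0,0],"fingers":0.2},{"dp":[0,0,0],"delta_rot":[0,0,-0.0166],"fingers":0.2},{"dp":[0,0,0],"delta_rot":[0,0,-0.0166],"fingers":0.2},{"dp":[0,0,0],"delta_rot":[0,0,-0.0166],"fingers":0.2},{"dp":[0,0,0],"delta_rot":[0,0,-0.0166],"fingers":0.2},{"dp":[0,0,0],"delta_rot":[0,0,-0.0164],"fingers":0.2}]'
```

```text
t: 9.18
tcp_pos: [0.4762, 0.0732, 0.0807]
tool_rot: [0.972, -0.235, 0.002, -0.0]
force: [-0.3, 0.0, 8.2]
finger_gap: 0.693
gripper_force: 44.1
t: 9.93
tcp_pos: [0.4751, 0.0732, 0.1799]
tool_rot: [1.0, 0.025, 0.001, 0.0]
force: [-0.1, -0.4, -1.3]
finger_gap: 0.686
gripper_force: 43.7
```

```bash
python3 -m crank '[{"dp":[0.0474,-0.0614,0],"delta_rot":[0,0,0],"fingers":0.2},{"dp":[0.0474,-0.0614,0],"delta_rot":[0,0,0],"fingers":0.2},{"dp":[0.0474,-0.0614,0],"delta_rot":[0,0,0],"fingers":0.2},{"dp":[0.0474,-0.0614,0],"delta_rot":[0,0,0],"fingers":0.2},{"dp":[0.0474,-0.0614,0],"delta_rot":[0,0,0],"fingers":0.2},{"dp":[0.0472,-0.0615,0],"delta_rot":[0,0,0],"fingers":0.2},{"dp":[0,0,0],"delta_rot":[0,0,0],"fingers":0.2},{"dp":[0,0,0],"delta_rot":[0,0,0],"fingers":0.2}]'
python3 - <<'E'
from h import *
s,P,Y,r=state(); a=look('w9'); print(P,Y)
jigs(*a)
part(*a,(.609,.2635),.05,.105,.16)
E
```

```text
t: 10.6
tcp_pos: [0.6093, 0.2656, 0.1796]
tool_rot: [1.0, 0.024, 0.001, -0.0]
force: [-1.4, -0.1, -1.1]
finger_gap: 0.692
gripper_force: 43.8
[0.60933725 0.26555112 0.17961263] 2.7509683147188557
jig px [327. 160.] mean z 0.0115 centre mm [631.6 264.7] size [50.3 95.4] ang 2.4
n 19730 z med 122.819954 mean [610.5562  266.11533] circ [616.3 264.   49.3] rect ((608.857177734375, 263.5655212402344), (61.52956771850586, 98.51527404785156), 3.0776984691619873)
```

View pics/w9.png

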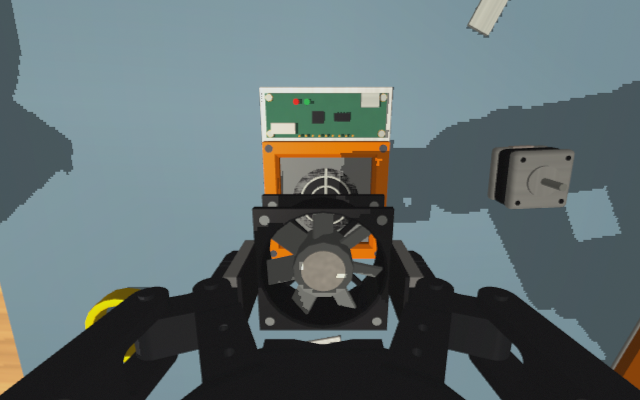

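The fan is aligned over its jig (327,200): the re-measured jig centre agrees within 1 mm.

```bash
python3 -m crank '[{"dp":[0,0,0.06],"delta_rot":[0,0,0],"fingers":0.2},{"dp":[0,0,0.06],"delta_rot":[0,0,0],"fingers":0.2},{"dp":[0,0,0.04],"delta_rot":[0,0,0],"fingers":0.2},{"dp":[0,0,0.02],"delta_rot":[0,0,0],"fingers":0.2},{"dp":[0,0,0.004],"delta_rot":[0,0,0],"fingers":0.2},{"dp":[0,0,0.002],"delta_rot":[0,0,0],"fingers":0.2},{"dp":[0,0,0],"delta_rot":[0,0,0],"fingers":0.2},{"dp":[0,0,0],"delta_rot":[0,0,0],"fingers":0.2}]'
python3 -m crank '[{"dp":[0,0,0.001],"delta_rot":[0,0,0],"fingers":0.2},{"dp":[0,0,0.001],"delta_rot":[0,0,0],"fingers":0.2},{"dp":[0,0,0.001],"delta_rot":[0,0,0],"fingers":0.2},{"dp":[0,0,0],"delta_rot":[0,0,0],"fingers":0.2}]'
```

```text
t: 11.32
tcp_pos: [0.6097, 0.2636, 0.087]
tool_rot: [1.0, 0.022, 0.001, -0.0]
force: [0.1, 0.2, 0.3]
finger_gap: 0.69
gripper_force: 43.8
t: 11.65
tcp_pos: [0.6092, 0.2638, 0.0847]
tool_rot: [1.0, 0.023, 0.001, -0.0]
force: [-0.5, -0.2, 4.2]
finger_gap: 0.691
gripper_force: 44.3
```

```bash
python3 -m crank '[{"dp":[0,0,0.001],"delta_rot":[0,0,0],"fingers":0.2},{"dp":[0,0,0],"delta_rot":[0,0,0],"fingers":0.6},{"dp":[0,0,0],"delta_rot":[0,0,0],"fingers":0.9},{"dp":[0,0,0],"delta_rot":[0,0,0],"fingers":0.9},{"dp":[0,0,-0.02],"delta_rot":[0,0,0],"fingers":0.9},{"dp":[0,0,-0.06],"delta_rot":[0,0,0],"fingers":0.9},{"dp":[0,0,-0.08],"delta_rot":[0,0,0],"fingers":0.9},{"dp":[0,0,-0.08],"delta_rot":[0,0,0],"fingers":0.9},{"dp":[0,0,-0.08],"delta_rot":[0,0,0],"fingers":0.9}]'
python3 - <<'E'
from h import *
plan(.59,.113,.2435,2.6,p=[.6088,.2635,.2435],y0=2.6)
E
```

```text
t: 12.4
tcp_pos: [0.6085, 0.2635, 0.2452]
tool_rot: [1.0, 0.022, -0.0, 0.0]
force: [0.2, -0.1, 0.0]
finger_gap: 0.948
gripper_force: 0.0
yaw 2.6->2.6: total rotz -0.0000 in 0 rows of -0.0000; dp total [-0.0512  0.299  -0.    ] in 4 rows of [-0.0128  0.0747 -0.    ]
```

```bash
python3 -m crank '[{"dp":[-0.0128,0.0747,0],"delta_rot":[0,0,0],"fingers":0.6},{"dp":[-0.0128,0.0747,0],"delta_rot":[0,0,0],"fingers":0.6},{"dp":[-0.0128,0.0747,0],"delta_rot":[0,0,0],"fingers":0.6},{"dp":[-0.0128,0.0749,0],"delta_rot":[0,0,0],"fingers":0.6},{"dp":[0,0,0],"delta_rot":[0,0,0],"fingers":0.6},{"dp":[0,0,0],"delta_rot":[0,0,0],"fingers":0.6}]'
python3 - <<'E'
from h import *
a=look('w10')
part(*a,(.638,.113),.04,.030,.036)
part(*a,(.638,.113),.04,.044,.06)
part(*a,(.609,.263),.048,.024,.04)
part(*a,(.609,.263),.06,.0,.04)
E
```

```text
t: 12.9
tcp_pos: [0.59, 0.1111, 0.2441]
tool_rot: [1.0, 0.02, 0.0, -0.0]
force: [0.2, 0.6, 0.5]
finger_gap: 0.801
gripper_force: 0.0
n 2019 z med 33.726135 mean [639.5997  113.05481] circ [639.  113.1  28.3] rect ((638.8689575195312, 113.00605010986328), (41.95707702636719, 42.06407165527344), 5.270906925201416)
n 35 z med 53.58556 mean [639.25616 112.90027] circ [639.  112.9   2.5] rect ((639.1294555664062, 112.7177963256836), (4.528463363647461, 4.181665420532227), 3.1384968757629395)
n 2390 z med 28.194347 mean [609.27545 264.69534] circ [608.3 263.7  42. ] rect ((608.2322998046875, 264.3736267089844), (60.18825912475586, 61.877960205078125), 2.337887763977051)
n 11452 z med 11.6867895 mean [613.259   258.85693] circ [609. 263.  60.] rect ((609.0617065429688, 262.6475830078125), (119.04082489013672, 119.23553466796875), 62.24467468261719)
```

View pics/w10.png

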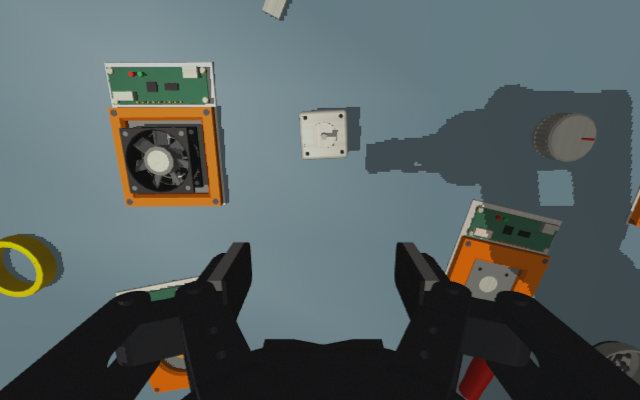

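The fan is seated in its recess (163,157); its top is about 28 mm, 4 mm above the bench height. The motor at (324,135) measures 42x42 mm at 5° yaw.

```bash
python3 - <<'E'
from h import *
plan(.6389,.113,.082,5,p=[.59,.113,.2435],y0=2.6)
plan(.4819,-.0768,.182,-11.2,p=[.6389,.113,.182],y0=5)
E
python3 -m crank '[{"dp":[0,0,0],"delta_rot":[0,0,-0.0067],"fingers":0.6}]'
```

```text
yaw 2.6->5.0: total rotz -0.0067 in 1 rows of -0.0067; dp total [0.0974 0.0085 0.323 ] in 5 rows of [0.0195 0.0017 0.0646]
yaw 5.0->-11.2: total rotz 0.0450 in 3 rows of 0.0150; dp total [-0.2343  0.4334 -0.    ] in 7 rows of [-0.0335  0.0619 -0.    ]
t: 13.03
tcp_pos: [0.5902, 0.1138, 0.2438]
tool_rot: [0.999, 0.044, 0.0, -0.0]
force: [0.3, 0.3, 0.1]
finger_gap: 0.804
gripper_force: 0.0
```

```bash
python3 -m crank '[{"dp":[0.0325,0.0028,0.05],"delta_rot":[0,0,0],"fingers":0.6},{"dp":[0.0325,0.0028,0.05],"delta_rot":[0,0,0],"fingers":0.6},{"dp":[0.0324,0.0029,0.05],"delta_rot":[0,0,0],"fingers":0.6},{"dp":[0,0,0.06],"delta_rot":[0,0,0],"fingers":0.6},{"dp":[0,0,0.06],"delta_rot":[0,0,0],"fingers":0.6},{"dp":[0,0,0.053],"delta_rot":[0,0,0],"fingers":0.6},{"dp":[0,0,0],"delta_rot":[0,0,0],"fingers":0.6},{"dp":[0,0,0],"delta_rot":[0,0,0],"fingers":0}]' 50
python3 -m crank '[{"dp":[0,0,0],"delta_rot":[0,0,0],"fingers":-0.2},{"dp":[0,0,0],"delta_rot":[0,0,0],"fingers":-0.2},{"dp":[0,0,0],"delta_rot":[0,0,0],"fingers":-0.2},{"dp":[0,0,0],"delta_rot":[0,0,0],"fingers":-0.2},{"dp":[0,0,0],"delta_rot":[0,0,0],"fingers":-0.2},{"dp":[0,0,-0.02],"delta_rot":[0,0,0],"fingers":-0.2},{"dp":[0,0,-0.06],"delta_rot":[0,0,0],"fingers":-0.2},{"dp":[0,0,-0.06],"delta_rot":[0,0,0],"fingers":-0.2},{"dp":[0,0,-0.06],"delta_rot":[0,0,0],"fingers":-0.2},{"dp":[0,0,0],"delta_rot":[0,0,0.015],"fingers":-0.2},{"dp":[0,0,0],"delta_rot":[0,0,0.015],"fingers":-0.2},{"dp":[0,0,0],"delta_rot":[0,0,0.015],"fingers":-0.2}]'
```

```text
t: 13.7
tcp_pos: [0.638, 0.1147, 0.0805]
tool_rot: [0.999, 0.044, -0.002, -0.0]
force: [-0.2, -0.8, 0.7]
finger_gap: 0.676
gripper_force: 0.0
t: 14.7
tcp_pos: [0.6387, 0.1129, 0.1833]
tool_rot: [0.995, -0.1, 0.0, 0.0]
force: [-0.6, 0.3, -2.9]
finger_gap: 0.478
gripper_force: 51.9
```

```bash
python3 -m crank '[{"dp":[-0.0335,0.0619,0],"delta_rot":[0,0,0],"fingers":-0.2},{"dp":[-0.0335,0.0619,0],"delta_rot":[0,0,0],"fingers":-0.2},{"dp":[-0.0335,0.0619,0],"delta_rot":[0,0,0],"fingers":-0.2},{"dp":[-0.0335,0.0619,0],"delta_rot":[0,0,0],"fingers":-0.2},{"dp":[-0.0335,0.0619,0],"delta_rot":[0,0,0],"fingers":-0.2},{"dp":[-0.0335,0.0619,0],"delta_rot":[0,0,0],"fingers":-0.2},{"dp":[-0.0333,0.062,0],"delta_rot":[0,0,0],"fingers":-0.2},{"dp":[0,0,0],"delta_rot":[0,0,0],"fingers":-0.2},{"dp":[0,0,0],"delta_rot":[0,0,0],"fingers":-0.2}]'
python3 - <<'E'
from h import *
a=look('w11')
jigs(*a)
part(*a,(.482,-.077),.03,.155,.175)
part(*a,(.482,-.077),.03,.13,.142)
E
```

```text
t: 15.45
tcp_pos: [0.4807, -0.0781, 0.1824]
tool_rot: [0.995, -0.1, -0.0, -0.0]
force: [0.4, 0.5, -2.5]
finger_gap: 0.483
gripper_force: 52.1
jig px [554.  33.] mean z 0.0114 centre mm [ 573.5 -261.1] size [98.3 39.3] ang 84.0
jig px [321. 174.] mean z 0.0117 centre mm [489.3 -78.2] size [95.5 80.1] ang 78.6
n 1034 z med 163.07968 mean [494.33093 -76.39748] circ [493.  -79.2  27.8] rect ((495.5073547363281, -79.77754211425781), (55.62950897216797, 6.120438098907471), 78.05943298339844)
n 8734 z med 132.53049 mean [482.62967 -77.81836] circ [482.2 -77.   29.9] rect ((480.3228759765625, -75.899658203125), (57.2723274230957, 42.46628952026367), 77.80985260009766)
```

View pics/w11.png

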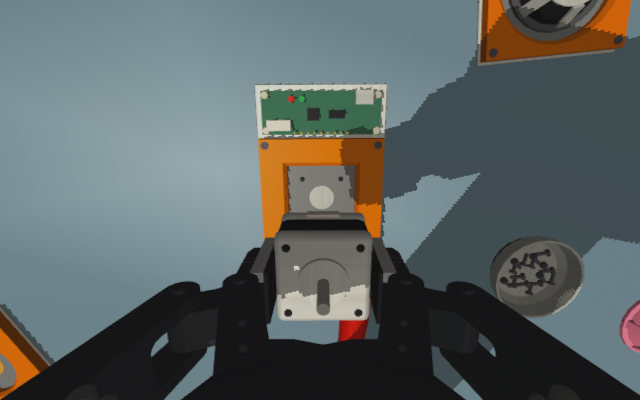

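The motor is aligned with its jig (321,180), and the jig estimate is unchanged, so I lower it.

```bash
python3 -m crank '[{"dp":[0,0,0.06],"delta_rot":[0,0,0],"fingers":-0.2},{"dp":[0,0,0.06],"delta_rot":[0,0,0],"fingers":-0.2},{"dp":[0,0,0.04],"delta_rot":[0,0,0],"fingers":-0.2},{"dp":[0,0,0.02],"delta_rot":[0,0,0],"fingers":-0.2},{"dp":[0,0,0.004],"delta_rot":[0,0,0],"fingers":-0.2},{"dp":[0,0,0.002],"delta_rot":[0,0,0],"fingers":-0.2},{"dp":[0,0,0],"delta_rot":[0,0,0],"fingers":-0.2},{"dp":[0,0,0],"delta_rot":[0,0,0],"fingers":-0.2}]'
python3 -m crank '[{"dp":[0,0,0.001],"delta_rot":[0,0,0],"fingers":-0.2},{"dp":[0,0,0.001],"delta_rot":[0,0,0],"fingers":-0.2},{"dp":[0,0,0.001],"delta_rot":[0,0,0],"fingers":-0.2},{"dp":[0,0,0.001],"delta_rot":[0,0,0],"fingers":-0.2},{"dp":[0,0,0],"delta_rot":[0,0,0],"fingers":-0.2}]'
```

```text
t: 16.17
tcp_pos: [0.4827, -0.0767, 0.09]
tool_rot: [0.995, -0.097, 0.001, 0.0]
force: [0.5, 0.0, -2.0]
finger_gap: 0.479
gripper_force: 52.0
t: 16.58
tcp_pos: [0.4821, -0.0768, 0.0878]
tool_rot: [0.995, -0.098, 0.001, 0.0]
force: [-0.9, 0.6, 4.8]
finger_gap: 0.479
gripper_force: 53.1
```

```bash
python3 -m crank '[{"dp":[0,0,0.001],"delta_rot":[0,0,0],"fingers":-0.2},{"dp":[0,0,0],"delta_rot":[0,0,0],"fingers":0.2},{"dp":[0,0,0],"delta_rot":[0,0,0],"fingers":0.5},{"dp":[0,0,0],"delta_rot":[0,0,0],"fingers":0.5},{"dp":[0,0,-0.02],"delta_rot":[0,0,0],"fingers":0.5},{"dp":[0,0,-0.06],"delta_rot":[0,0,0],"fingers":0.5},{"dp":[0,0,-0.08],"delta_rot":[0,0,0],"fingers":0.5},{"dp":[0,0,-0.08],"delta_rot":[0,0,0],"fingers":0.5},{"dp":[0,0,-0.08],"delta_rot":[0,0,0],"fingers":0.5}]'
python3 - <<'E'
from h import *
plan(.57,-.10,.2465,-11.2,p=[.4819,-.0768,.2465],y0=-11.2)
E
```

```text
t: 17.33
tcp_pos: [0.4812, -0.0764, 0.2484]
tool_rot: [0.995, -0.098, -0.001, -0.0]
force: [1.0, 0.2, 0.8]
finger_gap: 0.748
gripper_force: 0.0
yaw -11.2->-11.2: total rotz -0.0000 in 0 rows of -0.0000; dp total [ 0.1819  0.0113 -0.    ] in 3 rows of [ 0.0606  0.0038 -0.    ]
```

```bash
python3 - <<'E'
from h import *
a=look('w12'); print('motor check'); part(*a,(.482,-.077),.032,.032,.042); part(*a,(.482,-.077),.032,.05,.07)
E
python3 -m crank '[{"dp":[0.0606,0.0038,0],"delta_rot":[0,0,0],"fingers":0.6},{"dp":[0.0606,0.0038,0],"delta_rot":[0,0,0],"fingers":0.6},{"dp":[0.0607,0.0037,0],"delta_rot":[0,0,0],"fingers":0.6},{"dp":[0,0,0],"delta_rot":[0,0,0],"fingers":0.6},{"dp":[0,0,0],"delta_rot":[0,0,0],"fingers":0.6}]'
python3 - <<'E'
from h import *
a=look('w13'); print('knob'); part(*a,(.645,-.113),.035,.022,.032);part(*a,(.645,-.113),.035,.0245,.032)
c=(.645,-.1127)
plan(*c,.082,-11.2,p=[.57,-.10,.2465],y0=-11.2)
plan(.3802,.2702,.202,-11.2,p=[c[0],c[1],.202],y0=-11.2)
E
```

```text
motor check
n 1918 z med 37.879356 mean [482.2379  -76.26215] circ [481.4 -75.9  27.9] rect ((481.3868713378906, -75.93701171875), (41.6850700378418, 41.4047737121582), 79.67060852050781)
n 39 z med 57.369457 mean [481.4758  -75.90771] circ [481.  -75.9   2.6] rect ((481.0707702636719, -75.66273498535156), (4.372677803039551, 4.935455799102783), 78.45723724365234)
t: 17.8
tcp_pos: [0.571, -0.1003, 0.2465]
tool_rot: [0.995, -0.098, 0.001, 0.0]
force: [-1.0, -0.3, -0.2]
finger_gap: 0.801
gripper_force: 0.0
knob
n 1920 z med 25.658297 mean [ 645.26263 -113.44844] circ [ 645.  -113.5   21.9] rect ((645.02392578125, -113.34963989257812), (42.283390045166016, 42.034454345703125), 79.16641235351562)
n 1732 z med 25.771893 mean [ 645.3409  -113.47136] circ [ 645.  -113.1   21.6] rect ((644.9933471679688, -113.45167541503906), (41.950225830078125, 41.83966064453125), 78.76417541503906)
yaw -11.2->-11.2: total rotz -0.0000 in 0 rows of -0.0000; dp total [ 0.1521 -0.0042  0.329 ] in 5 rows of [ 0.0304 -0.0008  0.0658]
yaw -11.2->-11.2: total rotz -0.0000 in 0 rows of -0.0000; dp total [-0.6683 -0.6483 -0.    ] in 12 rows of [-0.0557 -0.054  -0.    ]
```

```bash
python3 -m crank '[{"dp":[0.0508,-0.0009,0.05],"delta_rot":[0,0,0],"fingers":0.6},{"dp":[0.0508,-0.0009,0.05],"delta_rot":[0,0,0],"fingers":0.6},{"dp":[0.0508,-0.001,0.05],"delta_rot":[0,0,0],"fingers":0.6},{"dp":[0,0,0.06],"delta_rot":[0,0,0],"fingers":0.6},{"dp":[0,0,0.06],"delta_rot":[0,0,0],"fingers":0.6},{"dp":[0,0,0.059],"delta_rot":[0,0,0],"fingers":0.6},{"dp":[0,0,0],"delta_rot":[0,0,0],"fingers":0.6},{"dp":[0,0,0],"delta_rot":[0,0,0],"fingers":0}]' 40
python3 -m crank '[{"dp":[0,0,0],"delta_rot":[0,0,0],"fingers":-0.2},{"dp":[0,0,0],"delta_rot":[0,0,0],"fingers":-0.2},{"dp":[0,0,0],"delta_rot":[0,0,0],"fingers":-0.2},{"dp":[0,0,0],"delta_rot":[0,0,0],"fingers":-0.2},{"dp":[0,0,0],"delta_rot":[0,0,0],"fingers":-0.2},{"dp":[0,0,-0.02],"delta_rot":[0,0,0],"fingers":-0.2},{"dp":[0,0,-0.06],"delta_rot":[0,0,0],"fingers":-0.2},{"dp":[0,0,-0.08],"delta_rot":[0,0,0],"fingers":-0.2},{"dp":[0,0,-0.08],"delta_rot":[0,0,0],"fingers":-0.2}]'
python3 - <<'E'
from h import *
plan(.3802,.2702,.202,-11.2,p=[.645,-.1134,.202],y0=-11.2)
E
```

```text
t: 18.52
tcp_pos: [0.6426, -0.1125, 0.0804]
tool_rot: [0.995, -0.098, -0.003, -0.001]
force: [0.6, 0.3, -0.1]
finger_gap: 0.675
gripper_force: 0.0
t: 19.27
tcp_pos: [0.644, -0.1131, 0.2026]
tool_rot: [0.995, -0.098, -0.002, -0.0]
force: [0.4, -0.9, -0.2]
finger_gap: 0.498
gripper_force: 40.8
yaw -11.2->-11.2: total rotz -0.0000 in 0 rows of -0.0000; dp total [-0.6685 -0.6497 -0.    ] in 12 rows of [-0.0557 -0.0541 -0.    ]
```

```bash
python3 -m crank '[{"dp":[-0.0557,-0.0541,0],"delta_rot":[0,0,0],"fingers":-0.2},{"dp":[-0.0557,-0.0541,0],"delta_rot":[0,0,0],"fingers":-0.2},{"dp":[-0.0557,-0.0541,0],"delta_rot":[0,0,0],"fingers":-0.2},{"dp":[-0.0557,-0.0541,0],"delta_rot":[0,0,0],"fingers":-0.2},{"dp":[-0.0557,-0.0541,0],"delta_rot":[0,0,0],"fingers":-0.2},{"dp":[-0.0557,-0.0541,0],"delta_rot":[0,0,0],"fingers":-0.2},{"dp":[-0.0557,-0.0541,0],"delta_rot":[0,0,0],"fingers":-0.2},{"dp":[-0.0557,-0.0541,0],"delta_rot":[0,0,0],"fingers":-0.2},{"dp":[-0.0557,-0.0541,0],"delta_rot":[0,0,0],"fingers":-0.2},{"dp":[-0.0557,-0.0541,0],"delta_rot":[0,0,0],"fingers":-0.2},{"dp":[-0.0557,-0.0541,0],"delta_rot":[0,0,0],"fingers":-0.2},{"dp":[-0.0558,-0.0546,0],"delta_rot":[0,0,0],"fingers":-0.2}]'
python3 -m crank '[{"dp":[0,0,0],"delta_rot":[0,0,0],"fingers":-0.2},{"dp":[0,0,0],"delta_rot":[0,0,0],"fingers":-0.2},{"dp":[0,0,0],"delta_rot":[0,0,0],"fingers":-0.2}]'
python3 - <<'E'
from h import *
a=look('w14'); jigs(*a); part(*a,(.3802,.2702),.03,.143,.155); s,P,Y,r=state();print(P,Y)
E
```

```text
t: 20.27
tcp_pos: [0.3791, 0.2715, 0.2027]
tool_rot: [0.995, -0.098, 0.0, -0.0]
force: [0.6, 0.9, -1.2]
finger_gap: 0.493
gripper_force: 40.8
t: 20.52
tcp_pos: [0.3806, 0.2705, 0.2025]
tool_rot: [0.995, -0.097, 0.001, -0.0]
force: [0.1, 0.2, -0.6]
finger_gap: 0.493
gripper_force: 40.9
jig px [325. 177.] mean z 0.0117 centre mm [380.2 270.4] size [95.6 94.9] ang 14.3
n 6781 z med 144.48877 mean [382.52298 270.48376] circ [386.9 269.2  27.7] rect ((382.5101623535156, 273.1593322753906), (52.413795471191406, 42.919166564941406), 57.85537338256836)
[0.38117157 0.26991344 0.20235947] -11.237382528859703
```

```bash
python3 -m crank '[{"dp":[0,0,0.07],"delta_rot":[0,0,0],"fingers":-0.2},{"dp":[0,0,0.07],"delta_rot":[0,0,0],"fingers":-0.2},{"dp":[0,0,0.05],"delta_rot":[0,0,0],"fingers":-0.2},{"dp":[0,0,0.03],"delta_rot":[0,0,0],"fingers":-0.2},{"dp":[0,0,0.004],"delta_rot":[0,0,0],"fingers":-0.2},{"dp":[0,0,0.002],"delta_rot":[0,0,0],"fingers":-0.2},{"dp":[0,0,0],"delta_rot":[0,0,0],"fingers":-0.2},{"dp":[0,0,0],"delta_rot":[0,0,0],"fingers":-0.2}]'
python3 -m crank '[{"dp":[0,0,0.001],"delta_rot":[0,0,0],"fingers":-0.2},{"dp":[0,0,0.001],"delta_rot":[0,0,0],"fingers":-0.2},{"dp":[0,0,0.001],"delta_rot":[0,0,0],"fingers":-0.2},{"dp":[0,0,0.001],"delta_rot":[0,0,0],"fingers":-0.2},{"dp":[0,0,0.001],"delta_rot":[0,0,0],"fingers":-0.2},{"dp":[0,0,0],"delta_rot":[0,0,0],"fingers":-0.2}]'
```

```text
t: 21.23
tcp_pos: [0.3813, 0.2701, 0.0898]
tool_rot: [0.995, -0.098, 0.001, -0.0]
force: [-0.2, 0.3, -0.9]
finger_gap: 0.495
gripper_force: 41.9
t: 21.73
tcp_pos: [0.3805, 0.2705, 0.0875]
tool_rot: [0.995, -0.097, 0.001, -0.0]
force: [-0.6, -0.1, 9.7]
finger_gap: 0.493
gripper_force: 42.9
```

Contact made, so I release, retreat and check everything.

```bash
python3 -m crank '[{"dp":[0,0,0],"delta_rot":[0,0,0],"fingers":0.2},{"dp":[0,0,0],"delta_rot":[0,0,0],"fingers":0.5},{"dp":[0,0,0],"delta_rot":[0,0,0],"fingers":0.5},{"dp":[0,0,0],"delta_rot":[0,0,0],"fingers":0.5},{"dp":[0,0,-0.02],"delta_rot":[0,0,0],"fingers":0.5},{"dp":[0,0,-0.06],"delta_rot":[0,0,0],"fingers":0.5},{"dp":[0,0,-0.08],"delta_rot":[0,0,0],"fingers":0.5},{"dp":[0,0,-0.08],"delta_rot":[0,0,0],"fingers":0.5},{"dp":[0,0,-0.08],"delta_rot":[0,0,0],"fingers":0.5},{"dp":[0,0,0],"delta_rot":[0,0,0],"fingers":0.5}]'
python3 - <<'E'
from h import *
from station import manip
a=look('w15');part(*a,(.3802,.2702),.03,.024,.04)
p,d=manip.snapshot('scene');m=manip.camera_model('scene')
for n,c,r,lo,hi in(('spk',(.602,-.264),.03,.034,.06),('fan',(.609,.2635),.045,.022,.05),('mot',(.482,-.077),.032,.034,.045),('knob',(.38,.27),.03,.024,.05),('dish',(.384,-.238),.05,.008,.03)):
    print(n);part(p,d,m,c,r,lo,hi)
cv2.imwrite('pics/scene1.png',cv2.resize(p[150:280,110:490],(798,273),interpolation=cv2.INTER_CUBIC)[:,:,::-1])
E
```

```text
t: 22.57
tcp_pos: [0.3832, 0.2717, 0.2536]
tool_rot: [0.995, -0.097, 0.007, -0.003]
force: [0.9, 0.9, 0.3]
finger_gap: 0.752
gripper_force: 0.0
n 1548 z med 29.6955 mean [381.50235 271.3799 ] circ [380.6 271.5  22. ] rect ((380.74127197265625, 271.21478271484375), (43.159576416015625, 42.76596450805664), 78.60848236083984)
spk
n 150 z med 41.326134 mean [ 606.70294 -263.98114] circ [ 603.2 -264.4   18.5] rect ((604.7281494140625, -263.9215087890625), (34.399654388427734, 33.55459213256836), 83.68167877197266)
fan
n 296 z med 27.323868 mean [610.5133 264.3116] circ [607.9 263.1  44.3] rect ((608.7949829101562, 263.697509765625), (66.63800048828125, 61.94578170776367), 4.018886566162109)
mot
n 160 z med 37.793976 mean [486.32675 -76.06554] circ [482.3 -76.2  27.2] rect ((484.0265197753906, -76.3410873413086), (42.25682067871094, 43.672386169433594), 84.02447509765625)
knob
n 117 z med 29.234447 mean [385.24673 270.1455 ] circ [382.4 269.9  23.3] rect ((383.2781982421875, 271.2112121582031), (40.95777130126953, 44.060279846191406), 63.88212203979492)
dish
n 355 z med 15.300263 mean [ 380.44006 -238.5596 ] circ [ 381.9 -235.8   39.6] rect ((383.2978515625, -239.06488037109375), (72.36717224121094, 72.21037292480469), 43.81089401245117)
```

View pics/scene1.png

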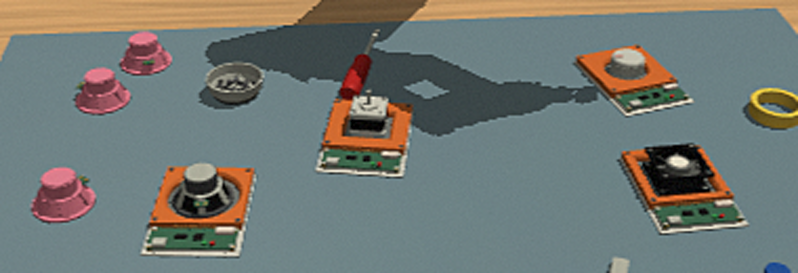

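All four parts sit flat in their recesses, at crop pixels speaker (205,185), motor (367,110), knob (628,62) and fan (677,165). Their heights are nominal plus 4 mm, and the dish (234,80) hasn't moved.

```bash
python3 -c "
from station import manip
print(manip.sign_off())"
```

```text
the job is handed in; nothing more can be done
None
```

The speaker, fan, motor and knob each lie flat and upright in their matching jigs, the dish of screws was not moved, and the job was handed in at about 23 s of the 109 s allowed.

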